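Pack the sample tray at the moulding inspection bench

TASK

Pack the blue sample tray for the quality lab: put the good steel-centred roller, the stud buffer, the yellow bush and the good block mount each into the nest marked with its own outline, right way up and seated flat on the floor of the nest. Leave the two rejects, the black tyre without a steel centre and the block mount with the red paint stroke, lying on the mat where they are.

Things in the scene. Friction and masses are not known exactly. Their poses are not given: they have to be found in the camera images.
- roller: Good roller: flat disc with black rubber tyre and bright grey steel centre face, diameter 44, height 20 mm. Origin: centre of underside, z up. About 80 g, grip across the diameter, near the top so that the fingertips stay above the nest's rim (6 mm deep nest). Stands on a 3 mm mat on the table.
- buffer: Stud buffer: upright black rubber cylinder with steel end plates, diameter 32, height 30 mm, and on top a steel stud of diameter 8 and height 14 mm (44 mm in all). Origin: centre of underside, z along the stud, up. About 90 g. Stands on a 3 mm mat on the table.
- bush: Yellow polyurethane bush standing upright, with a steel sleeve end in the middle of its top: diameter 28, height 36 mm. Origin: centre of underside, z up. About 60 g. Stands on a 3 mm mat on the table.
- block: Good block mount: steel plate, black rubber, steel plate; the plain steel top has two dark bolt holes. 60 (x) x 30 (y) x 22 (z) mm, the same after a half turn. Origin: centre of underside, z up. About 130 g; grip across the 30 mm. Stands on a 3 mm mat on the table.
- bare_tyre: Reject, to be left alone: black rubber tyre of the roller's size (diameter 44, height 20 mm) but without steel centre, an open hole of 24 mm through which the brown mat shows. Origin: centre of underside. All parts, and a small unlisted pot, loupe and stamp, stand at least 85 mm apart, centre to centre. Stands on a 3 mm mat on the table.
- marked_block: Reject, to be left alone: block mount like the good one (60 x 30 x 22 mm) but with a stroke of red paint across its steel top. Origin: centre of underside, x along the 60 mm. A bench scale, under 65 mm high, stands across from the tray. Stands on a 3 mm mat on the table.
- nest_roller: Nest for the roller: round well of diameter 60, 6 mm deep, its floor marked with a large dark ring (44 mm) with pale grey centre. White plate 94 x 94 x 14 mm, fixed with three others, in any order, two by two in a blue tray 204 x 204 x 17 mm. Origin: centre of its underside (8 mm above the table), z up; well floor 8 mm, rim 14 mm above it.
- nest_buffer: Nest for the stud buffer: round well of diameter 48, 6 mm deep, its floor marked with a dark disc (32 mm) with a small pale dot. White plate 94 x 94 x 14 mm, fixed with three others, in any order, two by two in a blue tray 204 x 204 x 17 mm. Origin: centre of its underside (8 mm above the table), z up; well floor 8 mm, rim 14 mm above it.
- nest_bush: Nest for the bush: round well of diameter 44, 6 mm deep, its floor marked with a yellow disc (28 mm) with a dark dot. White plate 94 x 94 x 14 mm, fixed with three others, in any order, two by two in a blue tray 204 x 204 x 17 mm. Origin: centre of its underside (8 mm above the table), z up; well floor 8 mm, rim 14 mm above it.
- nest_block: Nest for the block mount: rectangular well 76 (x) x 46 (y) mm, 6 mm deep, its floor marked with a dark rectangle (60 x 30 mm) with two pale dots. White plate 94 x 94 x 14 mm, fixed with three others, in any order, two by two in a blue tray 204 x 204 x 17 mm. Origin: centre of its underside (8 mm above the table), z up; well floor 8 mm, rim 14 mm above it.
There are look-alikes about, which are no part of the job. What is shaped like the bush but pink or purple is not meant. What is shaped like the buffer but pink is not meant.

How it is judged:
By the outcome, as a careful person would: the job done as asked, in the order asked, and still so for the second after the job is handed in, with the robot touching nothing.
It also fails if it takes over 96 s, if anything falls off the work surface, if the arm or the gripper's body presses on something with over 40 N, if the wrist force passes 120 N, or if a joint passes its speed limit or range.

ROBOT

A 7-joint arm with a two-finger parallel gripper is mounted at the origin on the work surface. World frame = base frame: x ahead of the robot, y to its left, z up, the work surface at z = 0. Lengths are in m, angles in rad, forces in N, time in s.
With the tool pointing down it reaches from about 0.425 to 0.925 m from the base axis. Payload 6.8 kg.
Tool frame: the origin (TCP) lies at the very end of the fingers, on their centre line; the grasp point (between the pads) lies 19 mm behind it; z points along the fingers, y is the line along which they close (so a half turn about z gives the same grasp; the last joint's range is limited). The gripper opens to 85 mm and grips with 20 to 120 N. Pads are 22 mm wide; open, the fingers measure 114 mm over their backs; the gripper's body (76 mm by 85 mm) begins 54 mm behind the grasp point. The pads swing forward as they close: fully open they stand 13 mm farther back than shut.
Start: joints at [-1.339, 0.477, 0.022, 1.555, -0.011, 1.109, -0.083], TCP at [0.225, 0.636, 0.231] pointing down, gripper open.
Joint ranges: [-2.96, 2.96], [-0.34, 2.1], [-1.41, 1.46], [0.24, 2.44], [-1.37, 4.51], [0.17, 1.92], [-2.96, 2.96]. Speed limits (rad/s): [2.39, 2.39, 3.14, 3.14, 3.14, 3.14, 3.14].

INTERFACE

Orientations are given as a unit quaternion [w, x, y, z].
In Python, from cell import robot, eoat, inverse_kinematics, telemetry, cams, ticket gives the robot as it stands. The module is installed in compiled form; this text tells all that it offers. Calls block until the motion is done:
- robot.move_to(position, orientation): joint-space move of the TCP to a pose.
- robot.move_l(position, attitude=None, speed=0.15): straight line of the TCP; attitude=None keeps the orientation; speed is the mean speed in m/s.
- robot.move_j(angles): joint-space move.
- eoat.open_gripper() and eoat.grasp(force=None): open the fingers fully, or close them until they stop; force is the grip in N (None keeps the last).
- robot.hold(seconds).
- inverse_kinematics(position, orientation): joint angles nearest the present ones, or None.
- telemetry.sense(): the state.
- cams.get_image(name): name is "side" or "top"; returns a dict with "img" (480x640x3 uint8, blue, green, red), "intrinsics" (3x3 intrinsics, pixels), "distortion" ([k1, k2, p1, p2, k3] as OpenCV has them; the pictures are not rectified), "extrinsics" (4x4, takes a point from world to camera coordinates). Camera axes: x right, y up, looking along -z (the intrinsics and any distortion apply to the point x, -y, -z); pixel columns grow to the right and rows downward; lengths in m; the calibration is good to about 2 mm. A picture is of the moment at which its call begins. There is no depth.
A pose or a line that the arm cannot do raises robot.Unreachable and nothing moves.
- ticket.close_job(): hands the job in; it is judged then, once.
The state is a dict: "time": time; "q": joint angles; "joint_vel": joint speeds; "joint_torque": joint torques, N m; "tcp_pos": TCP position; "eef_rot": TCP orientation; "ft_force": force on the tool from outside, world axes, zero at the start; "ft_torque": the same for the moment, N m; "opening": finger opening in m; "grip_force": force on a finger pad.
Only numpy, scipy, OpenCV 4.12 (cv2) and the standard library are available. Lean on these libraries where they do the work, as an engineer would, in place of code of your own. Each camera call takes 0.05 s, during which the arm holds its last target. There are 200 camera calls.

## Working session

There is one attempt and no reset: what is moved stays moved. The work goes in short steps, each a Python script; the robot and the scene stay as the last script left them, time stands still between calls to the robot, and variables do not carry over. Pictures are saved under pics/ and viewed, at most 14 in all, crops included, and the job is handed in when it is done.

```bash
mkdir -p pics; ls
python3 - <<'E'
from cell import cams,telemetry
import cv2,numpy as np
for n in("top","side"):
    c=cams.get_image(n);cv2.imwrite(f"pics/{n}0.png",c["img"])
    print(n,c["intrinsics"],c["distortion"],np.round(c["extrinsics"],4))
s=telemetry.sense();print(s["time"],s["tcp_pos"],s["eef_rot"],s["opening"])
E
```

```text
pics
top [[519.22484562   0.         321.14996749]
 [  0.         519.22484562 237.22318686]
 [  0.           0.           1.        ]] [-0.01838817  0.          0.          0.          0.        ] [[ 0.0124 -0.9999  0.0084 -0.023 ]
 [ 0.9824  0.0138  0.1861 -0.5658]
 [-0.1862  0.006   0.9825 -1.1013]
 [ 0.      0.      0.      1.    ]]
side [[482.61731142   0.         320.0002393 ]
 [  0.         482.61731142 236.21297784]
 [  0.           0.           1.        ]] [-0.0233053  0.         0.         0.         0.       ] [[ 0.9815 -0.1908  0.0182 -0.5442]
 [ 0.1297  0.731   0.6699 -0.0841]
 [-0.1411 -0.6551  0.7422 -0.9078]
 [ 0.      0.      0.      1.    ]]
0.1 [0.22483746 0.63590902 0.23043968] [-5.74652376e-05  1.69046990e-01  9.85607662e-01 -8.04919211e-04] 0.08510079684340571
```

View pics/top0.png

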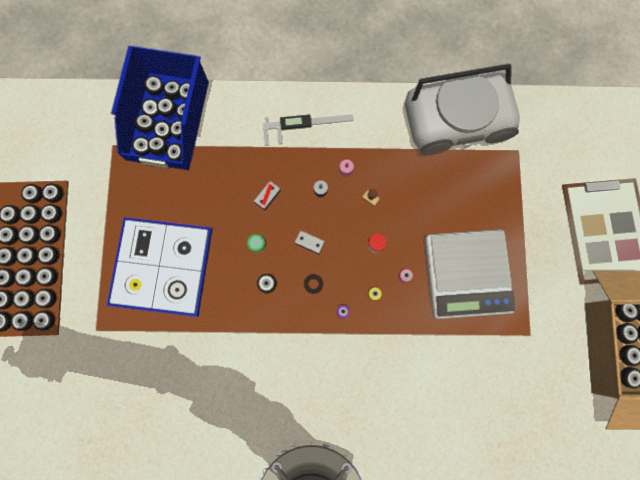

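View pics/side0.png

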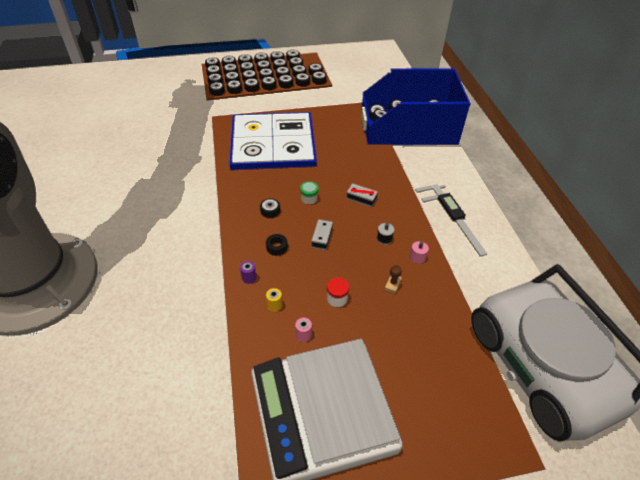

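The top picture shows these candidates:

| Wanted | Chosen pixel | Could be mistaken for |
|---|---|---|
| roller | (267,283) | bare tyre (314,284) |
| buffer | (321,188) | pink one (347,166) |
| bush | (376,294) | pink (406,275), purple (343,311) |
| block | (310,242) | red-marked (267,195) |

The nests are block (142,242), buffer (184,248), bush (135,285) and roller (177,289). The pots at (256,243) and (377,242), and the stamp at (371,196), are only obstacles. The side view agrees with this. Next I'll make one close crop and measure.

```bash
cat > h.py <<'E'
import numpy as np,cv2
from cell import cams
def ray(c,u,v):
    n=cv2.undistortPoints(np.array([[[u,v]]],float),c["intrinsics"],np.array(c["distortion"]))[0,0]
    E=c["extrinsics"];R,t=E[:3,:3],E[:3,3]
    return -R.T@t, R.T@np.array([n[0],-n[1],-1.])
def onplane(c,u,v,z):
    o,d=ray(c,u,v);return o+d*(z-o[2])/d[2]
def proj(c,p):
    q=c["extrinsics"][:3,:3]@np.array(p)+c["extrinsics"][:3,3]
    q=np.array([q[0],-q[1],-q[2]])
    return cv2.projectPoints(q[None],np.zeros(3),np.zeros(3),c["intrinsics"],np.array(c["distortion"]))[0][0,0]
E
python3 - <<'E'
from h import *
t,s=cams.get_image("top"),cams.get_image("side")
crop=t["img"][150:330,100:420];cv2.imwrite("pics/crop.png",cv2.resize(crop,(800,450),interpolation=cv2.INTER_CUBIC))
crop=s["img"][105:345,225:440];cv2.imwrite("pics/crops.png",cv2.resize(crop,(672,600*5//4*1)[:1]+(600,) if 0 else (645,600),fx=0,fy=0,interpolation=cv2.INTER_CUBIC))
print("base",proj(t,[0,0,0]),"tcp",proj(t,[.225,.636,.23]),proj(s,[.225,.636,.23]))
for n,u,v,us,vs,z in[("roller",267,283,270,207,.023),("buffer",321,187,386,231,.033),("bush",376,294,274,295,.039),("block",310,242,322,233,.025),
 ("nblock",142,243,292,125,.016),("nbuf",183,247,292,149,.016),("nbush",135,285,253,127,.016),("nroll",176,289,253,150,.016)]:
    a=onplane(t,u,v,z);b=onplane(s,us,vs,z);print(n,a.round(4),b.round(4))
E
```

```text
base [310.36712398 502.68942567] tcp [-46.50129071 402.01032028] [142.19284833   8.52577507]
roller [0.4655 0.1045 0.023 ] [0.4651 0.0959 0.023 ]
buffer [ 0.6877 -0.0138  0.033 ] [ 0.6841 -0.0222  0.033 ]
bush [ 0.4428 -0.1383  0.039 ] [ 0.4438 -0.1409  0.039 ]
block [0.56   0.0095 0.025 ] [0.5585 0.0019 0.025 ]
nblock [0.5539 0.3943 0.016 ] [0.5571 0.3898 0.016 ]
nbuf [0.5459 0.2998 0.016 ] [0.5421 0.2922 0.016 ]
nbush [0.4575 0.4028 0.016 ] [0.4585 0.3977 0.016 ]
nroll [0.4499 0.3097 0.016 ] [0.4492 0.3042 0.016 ]
```

View pics/crop.png

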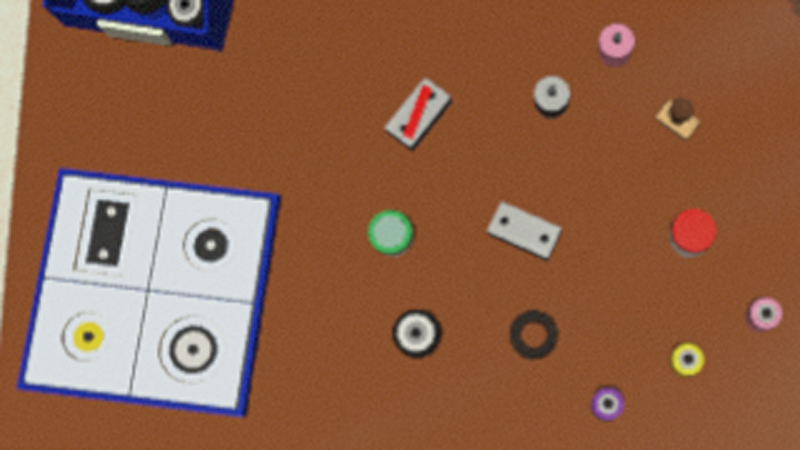

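View pics/crops.png

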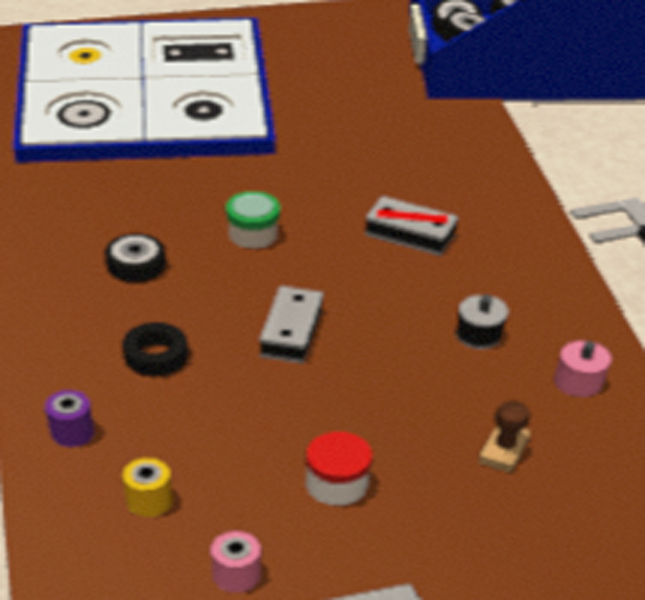

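The colours and outlines confirm the choices, with an open hole only in the tyre and a red stroke only on the other block. The top and side views disagree by up to 8 mm in y, though. I'll check both cameras against the known TCP before trusting either one.

```bash
cat >> h.py <<'E'
from cell import robot,eoat,telemetry,inverse_kinematics,ticket
def quat(a): return [0,float(np.cos(a/2)),float(np.sin(a/2)),0]   # tool down; tool x at yaw a, finger line at a-90deg
E
python3 - <<'E'
from h import *
eoat.grasp(20)
robot.move_to([.465,.10,.13],quat(np.pi/2))
robot.hold(.2)
st=telemetry.sense();p=np.array(st["tcp_pos"]);print(st["time"],p,st["eef_rot"],st["q"],st["opening"])
for n in("top","side"):
    c=cams.get_image(n);u=proj(c,p);print(n,u,proj(c,p+[0,0,.1]))
    x,y=np.round(u).astype(int);x0,y0=max(x-60,0),max(y-60,0)
    cv2.imwrite(f"pics/tcp_{n}.png",c["img"]);cr=c["img"][y0:y0+120,x0:x0+120]
    cr=cv2.resize(cr,(480,480),interpolation=cv2.INTER_CUBIC)
    cv2.drawMarker(cr,(int((u[0]-x0+.5)*4),int((u[1]-y0+.5)*4)),(0,255,0),0,16,1);globals()[n]=cr
cv2.imwrite("pics/tcp.png",cv2.resize(np.hstack([top,side]),(800,400)))
E
```

```text
3.3083 [0.46511692 0.10066087 0.13003295] [1.10238703e-05 7.06682571e-01 7.07530729e-01 1.04469733e-04] [-0.75999124  0.31177818  0.49545866  2.14153685 -0.21920557  0.73561149
 -0.12004613] -0.00019971072713816966
top [263.94924598 278.0231999 ] [258.5584852  272.14518819]
side [266.53669808 166.20049366] [263.02594651 123.12019022]
```

View pics/tcp.png

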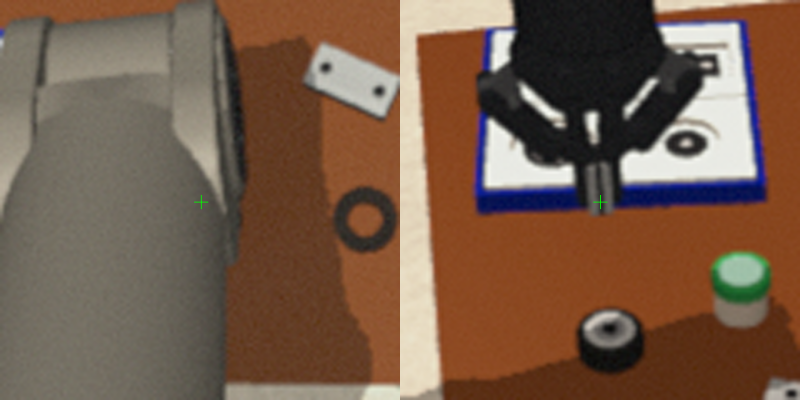

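In the side view the closed tips sit where the TCP projects: the front edge is 3 px below the mark and 4 px is expected for a pad half-width. So the side calibration holds. Part of the gap came from my coarse pixel reads. I'll re-read from the crops, average both views, fix the finger yaws by clearance, and pick the roller.

```bash
cat > plan.py <<'E'
from h import *
T=lambda x,y:(100+x/2.5-.3,150+y/2.5-.3); S=lambda x,y:(225+x/3-.3,105+y/2.5-.3)
def both(ct,cs,t,s,z): return onplane(ct,*T(*t),z),onplane(cs,*S(*s),z)
def measure():
    ct,cs=cams.get_image("top"),cams.get_image("side");P={}
    for n,t,s,z in[("roller",(417,332),(135,249),.023),("buffer",(551,94),(483,311),.033),("bush",(688,359),(147,474),.039),("block",(524,229),(292,317.5),.025),
      ("nroller",(193,349),(84,114),.016),("nbuffer",(210,244),(203,110),.016),("nbush",(88,337),(85,55),.016),("nblock",(108,232),(199,52),.016),
      ("tyre",(534,334),(155,340),.023),("marked",(418,113),(411,215),.025),("green",(390,231),(253,208),.045),("red",(694,230),(339,456),.045),
      ("stamp",(682,108),(513,410),.05),("pinkbuf",(617,40),(586,353),.033),("purple",(608,403),(68,404),.039),("pinkbush",(766,313),(236,548),.039)]:
        a,b=both(ct,cs,t,s,z);P[n]=((a+b)/2)[:2].tolist();print(n,a[:2].round(4),b[:2].round(4))
    for n,tt,ss,z in[("yblock",((504,221),(544,239)),((299,298),(285,333)),.025),("ynest",((111,211),(103,254)),((168,53),(230,51)),.016)]:
        d=[onplane(ct,*T(*tt[1]),z)-onplane(ct,*T(*tt[0]),z),onplane(cs,*S(*ss[1]),z)-onplane(cs,*S(*ss[0]),z)]
        w=[np.arctan2(v[1],v[0])%np.pi for v in d];print(n,np.degrees(w));P[n]=w[0]
    # tray yaw from nest centres (directions of 4 edges)
    v=np.array(P["nblock"])-P["nbush"]+np.array(P["nbuffer"])-P["nroller"];u=np.array(P["nblock"])-P["nbuffer"]+np.array(P["nbush"])-P["nroller"]
    print("tray yaw",np.degrees([np.arctan2(v[1],v[0]),np.arctan2(u[1],u[0])-np.pi/2]),np.linalg.norm(v)/2,np.linalg.norm(u)/2)
    o=["roller","buffer","bush","block","tyre","marked","green","red","stamp","pinkbuf","purple","pinkbush"]
    for n in o[:3]:
        f=lambda a:min(np.linalg.norm(np.array(P[n])+s*.06*np.array([np.cos(a),np.sin(a)])-P[m]) for m in o if m!=n for s in(1,-1))
        a=max(np.radians(range(0,180,5)),key=f);print(n,"finger line",np.degrees(a),f(a));P["f"+n]=float(a)
    return P
if __name__=="__main__":
    import json;json.dump(measure(),open("P.json","w"))
E
python3 - <<'E'
from plan import *
import json
# arm now hides parts in view but measure() uses recorded pixels + calibration only
json.dump(measure(),open("P.json","w"))
E
```

```text
roller [0.4667 0.1057] [0.4654 0.1042]
buffer [ 0.687  -0.0118] [ 0.6849 -0.0171]
bush [ 0.4444 -0.1359] [ 0.4435 -0.1394]
block [0.5616 0.0112] [0.5592 0.0054]
nroller [0.4492 0.3076] [0.4484 0.3031]
nbuffer [0.5453 0.2981] [0.5432 0.2932]
nbush [0.4587 0.4031] [0.4587 0.399 ]
nblock [0.5551 0.3923] [0.5544 0.388 ]
tyre [0.4663 0.0006] [ 0.4658 -0.0008]
marked [0.6693 0.111 ] [0.6683 0.1098]
green [0.5545 0.1305] [0.5525 0.1168]
red [ 0.5592 -0.1414] [ 0.5568 -0.1484]
stamp [ 0.6707 -0.1308] [ 0.6689 -0.1304]
pinkbuf [ 0.74   -0.0725] [ 0.7386 -0.072 ]
purple [ 0.4049 -0.0654] [ 0.4037 -0.0683]
pinkbush [ 0.4861 -0.2057] [ 0.4848 -0.2083]
yblock [66.25016666 65.13445392]
ynest [173.8934484  174.20670521]
tray yaw [-6.13587098 -6.11709045] 0.09628926117949418 0.09564996700720005
roller finger line 135.0 0.07507064084152712
buffer finger line 35.0 0.08813251902831203
bush finger line 45.0 0.0867963151418601
```

Both views now agree within about 6 mm, less than the 8 mm nest clearance. The nest pitch of 96 mm and tray yaw of -6.1° also fit the drawing.

```bash
cat > pp.py <<'E'
from h import *
import json
P=json.load(open("P.json"))
def best(xyz,f):
    c=[]
    for a in(f+np.pi/2,f-np.pi/2):
        j=inverse_kinematics(xyz,quat(a))
        if j is not None:c.append((np.abs(np.array(j)-telemetry.sense()["q"]).max(),a))
    return quat(min(c)[1])
def pick(xy,f,h,force=40,zt=.13):
    q=best([*xy,zt],f);robot.move_to([*xy,zt],q)
    robot.move_l([*xy,.003+h],q,speed=.12)
    eoat.grasp(force);print("gripped",round(telemetry.sense()["opening"],4),round(telemetry.sense()["grip_force"],1))
    robot.move_l([*xy,zt],q,speed=.15);s=telemetry.sense();print("lifted",round(s["opening"],4),s["ft_force"].round(2) if hasattr(s["ft_force"],"round") else s["ft_force"])
def place(xy,f,h,zt=.13):
    q=best([*xy,zt],f);robot.move_to([*xy,zt],q)
    robot.move_l([*xy,.028+h],q,speed=.12);robot.move_l([*xy,.0165+h],q,speed=.04)
    print("down",np.round(telemetry.sense()["ft_force"],1));eoat.open_gripper();robot.move_l([*xy,zt],q,speed=.15)
    print("t",telemetry.sense()["time"])
E
python3 - <<'E'
from pp import *
eoat.open_gripper()
pick(P["roller"],P["froller"],.008)
s=cams.get_image("side");cv2.imwrite("pics/lift.png",cv2.resize(s["img"][60:260,180:400],(660,600)))
print(telemetry.sense()["time"])
E
```

```text
gripped 0.042 39.3
lifted 0.042 [ 0.02  0.25 -1.39]
7.6167
```

View pics/lift.png

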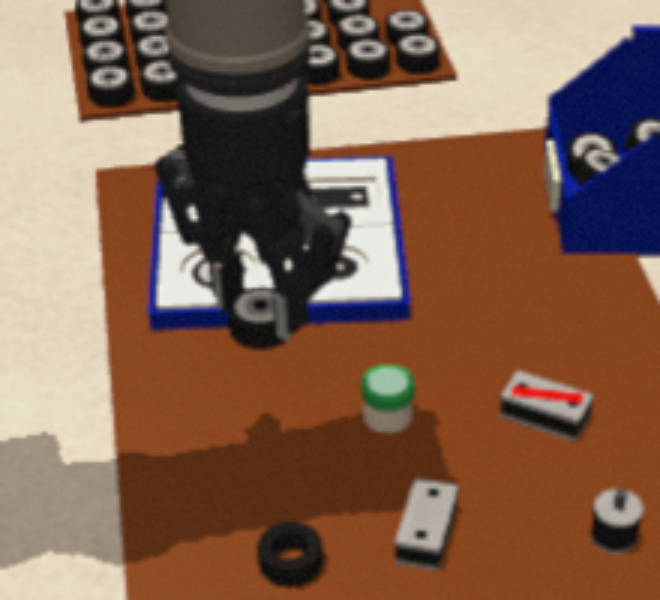

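The roller is held level at crop (260,310) with an opening of 42 mm. I'll place it and check.

Run:
```python
from pp import *
place(P["nroller"],np.radians(-6),.008)
pick(P["buffer"],P["fbuffer"],.009)
s=cams.get_image("side");cv2.imwrite("pics/p1.png",np.hstack([cv2.resize(s["img"][100:180,220:325],(420,320)),cv2.resize(s["img"][140:260,300:440],(373,320))]))
```

```text
down [-0.6  0.4  3.7]
t 11.15
gripped 0.0307 39.7
lifted 0.0306 [ 0.02  0.43 -0.87]
```

View pics/p1.png

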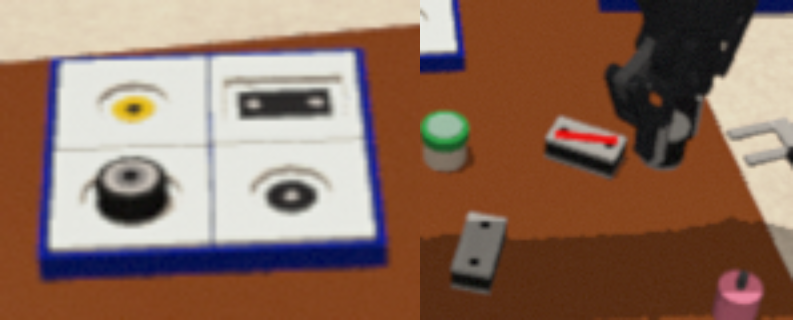

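The roller sits flat in its nest and the buffer is held upright. Next come the buffer placement, the bush and the block.

Run:
```python
from pp import *
place(P["nbuffer"],np.radians(84),.009)
pick(P["bush"],P["fbush"],.010)
if telemetry.sense()["opening"]>.02:
    place(P["nbush"],np.radians(-6),.010)
    pick(P["block"],P["yblock"]+np.pi/2,.009)
s=cams.get_image("side");cv2.imwrite("pics/p2.png",np.hstack([cv2.resize(s["img"][100:180,220:325],(420,320)),cv2.resize(s["img"][140:260,260:400],(373,320))]))
```

```text
down [-0.5  0.8  0.3]
t 19.3583
gripped 0.0267 39.0
lifted 0.0268 [-0.06  0.12 -0.89]
down [-0.2 -0.1  0.5]
t 28.3667
gripped 0.0291 40.8
lifted 0.0288 [-0.3  -0.32 -1.55]
```

View pics/p2.png

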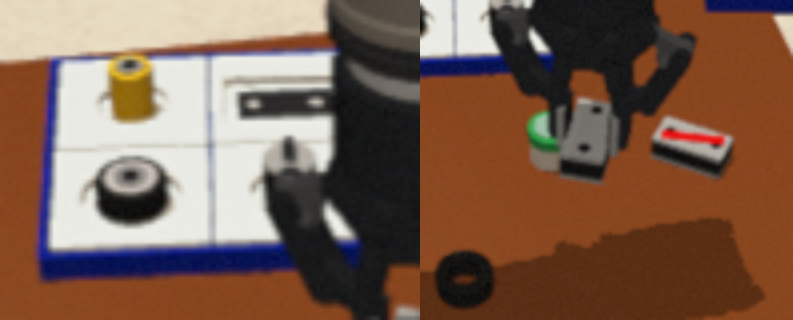

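The bush and buffer stand in their nests, and the block is held level. Now I'll place the block, then back off and inspect.

Run:
```python
from pp import *
place(P["nblock"],P["ynest"]+np.pi/2,.009)
robot.move_to([.5,-.2,.25],best([.5,-.2,.25],0));robot.hold(.5)
t,s=cams.get_image("top"),cams.get_image("side")
cv2.imwrite("pics/fin.png",np.hstack([cv2.resize(t["img"][210:325,100:220],(400,400)),cv2.resize(s["img"][95:180,220:325],(400,400))]))
cv2.imwrite("pics/fintop.png",t["img"]);print(telemetry.sense()["time"])
```

```text
down [-0.   0.6 -0.1]
t 36.85
39.6167
```

View pics/fin.png

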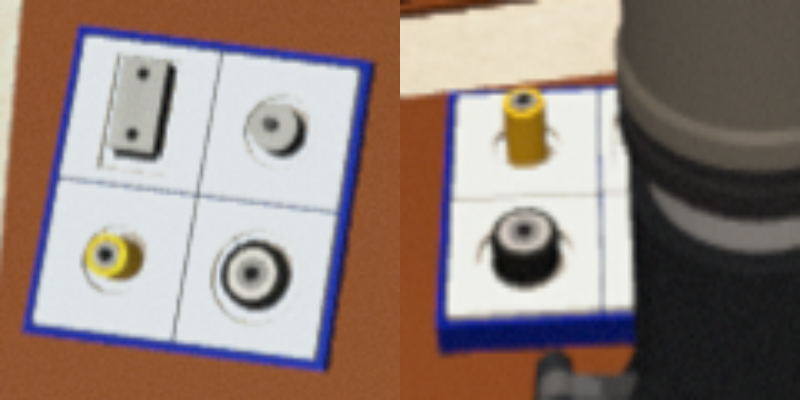

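View pics/fintop.png

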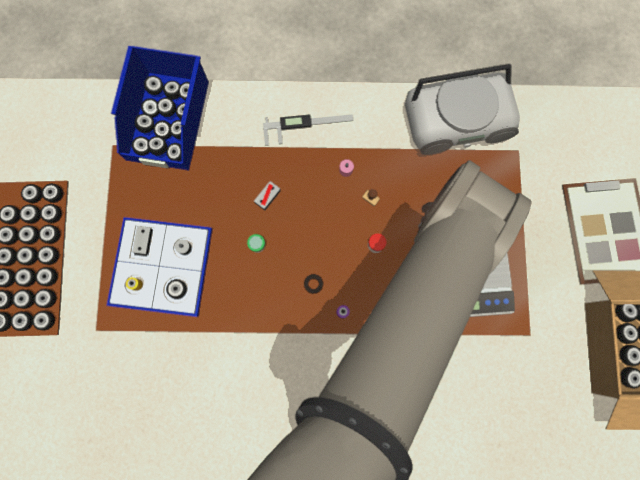

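In the top view all four parts stand in their own nests, with the rejects at (314,284) and (267,195) unmoved. The block and buffer sit off to one side of their wells, so I'll clear the side view and check that they are seated.

Run:
```python
from pp import *
robot.move_to([.45,-.15,.25],best([.45,-.15,.25],0))
robot.move_j([-1.339,.477,.022,1.555,-.011,1.109,-.083]);robot.hold(.3)
t,s=cams.get_image("top"),cams.get_image("side")
cv2.imwrite("pics/fin2.png",cv2.resize(s["img"][95:175,220:326],(795,600),interpolation=cv2.INTER_CUBIC))
F=lambda x,y:(100+x/400*120-.4,210+y/400*115-.4)
for n,c,z in[("block",(140,106),.038),("buffer",(277,128),.046),("bush",(106,255),.052),("roller",(255,273),.036)]:
    print(n,(onplane(t,*F(*c),z)[:2]).round(4),np.round(P["n"+n],4))
print(telemetry.sense()["time"])
```

```text
block [0.5568 0.3882] [0.5547 0.3902]
buffer [0.5423 0.2926] [0.5442 0.2957]
bush [0.4587 0.3984] [0.4587 0.4011]
roller [0.4502 0.3041] [0.4488 0.3054]
43.275
```

View pics/fin2.png

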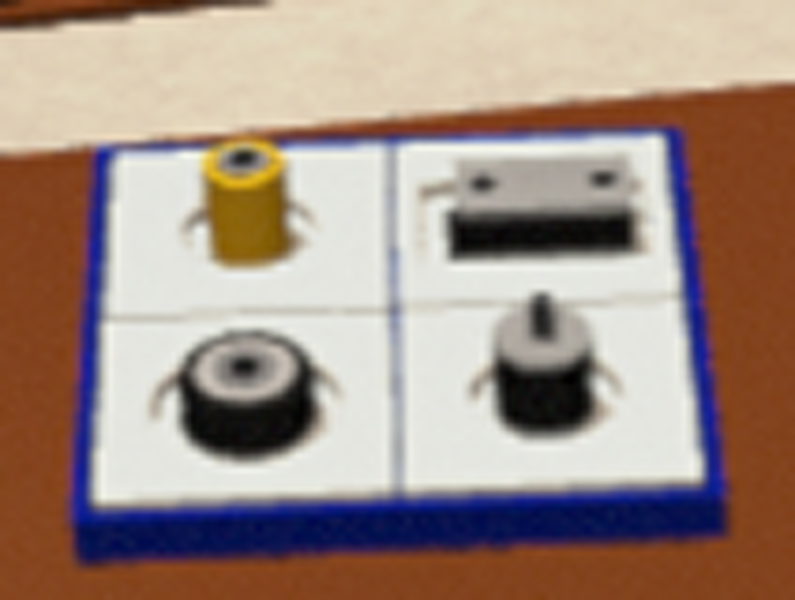

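Every part is within 6.5 mm of its nest centre, inside the 8 mm clearance, and stands upright with its foot hidden behind the near rim. At the planned floor height the wrist felt only weight relief, at most about 5 N. Resting on a rim would have meant 5 mm of interference and a much larger force, so they are seated. I'm handing in.

```bash
python3 -c "
from cell import ticket
print(ticket.close_job())"
```

```text
the job is handed in; nothing more can be done
None
```

The roller, buffer, bush and block were each placed upright in their own nests, both rejects were left where they lay on the mat, and the job was handed in at about 43 s; no verdict came back.

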